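Make up two silversmith's kits from the bench stock

TASK

Make up two kits on the silversmith's bench. In the three-well tray put the brass doming block in the well next to the pull tab, the large wire spool in the middle well and the round solder tin in the far well; in the two-well tray put the small wire spool in the well next to the pull tab and the silver collar in the other. Each piece stands upright and flat on the floor of its well; leave the plain steel block, the jar and the brass weight where they are.

Things in the scene. Friction and masses are not known exactly. Their poses are not given: they have to be found in the camera images.
- doming_c (a point): Doming block: brass block, 40 x 40 mm, 34 mm high, with a round hollow (28 mm wide, 9 mm deep) in its top and small dark round hollows on its sides. x and y axes are square to its sides. Its z axis points up; the point given is on its axis, half-way up. Loose, stands on the bench at the start.
- spool_big_c (a point): Large wire spool: silver wire between two wooden flanges, 46 mm in diameter, 44 mm high, dark hub hole on top. Its z axis points up; the point given is on its axis, half-way up. Loose, stands on the bench at the start.
- spool_small_c (a point): Small wire spool: same make as the large one, 30 mm in diameter, 30 mm high, silver wire between two wooden flanges, dark hub hole on top. Its z axis points up; the point given is on its axis, half-way up. Loose, stands on the bench at the start.
- tin_c (a point): Solder tin: round closed tin, aluminium body 41 mm in diameter, dark steel lid 43 mm in diameter with a paler disc on top, 30 mm high in all. Its z axis points up; the point given is on its axis, half-way up. Loose, stands on the bench at the start.
- collar_c (a point): Silver collar: plain open tube, 42 mm outside, 35 mm inside diameter, 32 mm high, standing on end. Its z axis points up; the point given is on its axis, half-way up. Loose, stands on the bench at the start.
- tray3: Three-well kit tray: pale wooden tray, dark felt in its wells, 214 x 74 x 12 mm. Fixed. Origin: centre of its underside, on the bench; x along its length; a pull tab with a dark dot sticks out 23 mm at its -x end (towards the robot). Floor 4 mm thick; walls and ribs 4 mm thick, tops 12 mm above the bench. Wells 66 x 66 mm inside, centres at y = 0, x = -70 mm (next to the tab), 0 (middle) and +70 mm (far).
- tray2: Two-well kit tray: pale wooden tray, dark felt in its wells, 144 x 74 x 12 mm. Fixed. Origin: centre of its underside, on the bench; x along its length; a pull tab with a dark dot sticks out 23 mm at its -x end (towards the robot). Floor 4 mm thick; walls and ribs 4 mm thick, tops 12 mm above the bench. Wells 66 x 66 mm inside, centres at y = 0, x = -35 mm (next to the tab) and +35 mm (the other).
- benchblock_c (a point): Plain steel block, 40 x 40 mm, 24 mm high, no hollow: not part of a kit, stays. Its z axis points up; the point given is on its axis, half-way up. Loose, stands on the bench at the start.
- jar_c (a point): Amber glass jar with a black cap, 32 mm in diameter, 46 mm high: not part of a kit, stays. Its z axis points up; the point given is on its axis, half-way up. Loose, stands on the bench at the start.
- weight_c (a point): Brass weight, 32 mm in diameter with a knob on top, 42 mm high: not part of a kit, stays. A flat cake of beeswax (48 mm wide, 15 mm high, fixed, not listed) lies among the stock too; neighbours stand 85 to 125 mm apart. Its z axis points up; the point given is on its axis, half-way up. Loose, stands on the bench at the start.
Not all that is in view belongs to the job. Leave any purple look-alike of the part that bears tin_c alone.

How it is judged:
At the end, for the whole second after the job is handed in: Each of the five pieces is in its own well (centre within 24 mm of the well's centre along both tray axes), flat on the floor (centre no more than 4 mm above its seated height), upright within 0.1 rad and at rest (under 20 mm/s); the steel block, jar and weight are within 20 mm of where they were (x of doming_c in the frame of tray3 between -0.094 and -0.046 m and y of doming_c in the frame of tray3 between -0.024 and 0.024 m and z of doming_c in the frame of tray3 below 0.025 m and angle between each of doming_c, spool_big_c, tin_c, spool_small_c, collar_c's own z axis and vertical below 0.1 rad and linear speed of each of doming, spool_big, tin, spool_small, collar below 0.02 m/s and x of spool_big_c in the frame of tray3 between -0.024 and 0.024 m and y of spool_big_c in the frame of tray3 between -0.024 and 0.024 m and z of spool_big_c in the frame of tray3 below 0.03 m and x of tin_c in the frame of tray3 between 0.046 and 0.094 m and y of tin_c in the frame of tray3 between -0.024 and 0.024 m and z of tin_c in the frame of tray3 below 0.023 m and x of spool_small_c in the frame of tray2 between -0.059 and -0.011 m and y of spool_small_c in the frame of tray2 between -0.024 and 0.024 m and z of spool_small_c in the frame of tray2 below 0.023 m and x of collar_c in the frame of tray2 between 0.011 and 0.059 m and y of collar_c in the frame of tray2 between -0.024 and 0.024 m and z of collar_c in the frame of tray2 below 0.024 m and distance of each of benchblock_c, jar_c, weight_c from where it was at the start of the episode below 0.02 m); the robot touches nothing.
It fails at once if a piece that is not part of a kit is moved more than 30 mm or knocked over (distance of any of benchblock_c, jar_c, weight_c from where it was at the start of the episode above 0.03 m or angle between any of benchblock_c, jar_c, weight_c's own z axis and vertical above 0.5 rad).
It also fails if it takes over 106 s, if anything falls off the work surface, if the arm or the gripper's body presses on something with over 40 N, if the wrist force passes 120 N, or if a joint passes its speed limit or range.

ROBOT

A 6-joint arm with a two-finger parallel gripper is mounted at the origin on the work surface. World frame = base frame: x ahead of the robot, y to its left, z up, the work surface at z = 0. Lengths are in m, angles in rad, forces in N, time in s.
With the tool pointing down it reaches from about 0.25 to 0.8 m from the base axis. Payload 8.5 kg.
Tool frame: the origin (TCP) lies midway between the tips of the shut fingers; the grasp point (between the pads) lies 19 mm behind it; z points along the fingers, y is the direction in which the jaws open and shut (so a half turn about z gives the same grasp; the last joint's range is limited). The gripper opens to 85 mm and grips with 20 to 120 N. Pads are 22 mm wide; open, the fingers measure 114 mm over their backs; the gripper's body (76 mm by 85 mm) begins 54 mm behind the grasp point. The pads swing forward as they close: fully open they stand 13 mm farther back than shut.
Start: joints at [0, 0.238, -0.013, 1.319, 0, 1.571], TCP at [0.525, -0, 0.231] pointing down, gripper open.
Joint ranges: [-2.66, 2.66], [-1.03, 1.9], [-1.14, 1.46], [-1.82, 2.27], [-1.45, 1.34], [-3.14, 3.14]. Speed limits (rad/s): [2.22, 2.22, 2.79, 3.14, 3.14, 3.14].

INTERFACE

Orientations are given as a unit quaternion [x, y, z, w].
In Python, from cell import observe, eyes, job gives the robot as it stands. The module is installed in compiled form; this text tells all that it offers.
- The arm moves only by the tool drive_tool, never from a script. Its argument "steps" is a list of rows, each a list of 7 numbers: the turn, a rotation vector about the tool's x, y, z in degrees, then the shift along the tool's x, y, z in m, then the finger opening in m, from 0 to 0.0854. In form: [[rx, ry, rz, dx, dy, dz, grip], ...]. A call has 1 to 12 rows; each row shifts and turns the pose as measured when the row begins, along the tool's axes as they then stand; what a row does not reach is not made up. A row lasts 1/10 s, in which the tool goes at most 50 mm and 8.59 degrees, less where a joint would pass 70% of its speed; a pose out of reach is approached as far as the arm can. A call is refused whole if a number of a shift passes 0.05 or a number of a turn 8.59, either way. A call with a gripper value outside its range is refused whole. The fingers move at their own pace and stop on an object; "force" is the grip in N (left out, the last holds). Time passes only in rows, so rows that do not move let the fingers close. It gives the time, the measured TCP pose, the force and the opening at its end, in the units of the state.
- observe(): the state, without advancing time (a new reading comes with each control period).
- eyes.grab_frame(name): name is "scene" or "side" or "wrist"; returns the picture (480x640x3 uint8, blue, green, red); there is no depth.
- eyes.camera_info(name): a dict with "camera_matrix" (3x3 intrinsics, pixels), "xyz" and "attitude" of the camera in the world. Camera axes: x right, y down, z forward; pixel columns grow to the right and rows downward; lengths in m; the calibration is good to about 2 mm. The wrist camera is an equidistant fisheye: a pixel r from the principal point sees the ray r / f radians off the axis. A picture is of the moment at which its call begins: read the wrist's pose just before it. camera_info takes no time and is no camera call; for the wrist camera it gives the pose at the moment of the call.
- job.close_job(): hands the job in, once; it reports no verdict.
The state is a dict: "t": time; "joints": joint angles; "joint_vel": joint speeds; "tau": joint torques, N m; "eef_pos": TCP position; "tool_rot": TCP orientation; "ft_force": force on the tool from outside, world axes, zero at the start; "moment": the same for the moment, N m; "gripper_width": finger opening in m.
Only numpy, scipy, OpenCV 4.12 (cv2) and the standard library are available. Lean on these libraries where they do the work, as an engineer would, in place of code of your own. Each camera call takes 0.05 s, during which the arm holds its last target.

## Working session

There is one attempt and no reset: what is moved stays moved. The work goes in short steps, Python scripts to look and compute and a tool call to move; the robot and the scene stay as the last step left them, time stands still between calls to the robot, and variables do not carry over. Pictures are saved under pics/ and viewed, and the job is handed in when it is done.

Besides the shell and the picture viewer there is one more tool, called as name(argument=value, ...), one argument or row to a line, values as JSON. drive_tool: Moves the arm, as the interface text tells. Its arguments: {"type":"object","properties":{"steps":{"type":"array"},"force":{"type":"number"}},"required":["steps"]}

```bash
mkdir -p pics; cat > h.py <<'E'
import numpy as np,cv2
from scipy.spatial.transform import Rotation as R
from cell import observe,eyes,job
def snap(n,f):
    i=eyes.camera_info(n); im=eyes.grab_frame(n); cv2.imwrite('pics/'+f,im); return im,i
def px2w(i,u,v,z):
    K=np.array(i['camera_matrix']);a=np.array(i['attitude'])
    M=R.from_quat(a).as_matrix() if a.size==4 else a.reshape(3,3)
    d=M@np.linalg.inv(K)@[u,v,1]; c=np.array(i['xyz']); return c+d*(z-c[2])/d[2]
def w2px(i,p):
    K=np.array(i['camera_matrix']);a=np.array(i['attitude'])
    M=R.from_quat(a).as_matrix() if a.size==4 else a.reshape(3,3)
    q=K@M.T@(np.array(p)-i['xyz']); return q[:2]/q[2]
E
python3 - <<'E'
from h import *
print(observe())
for n in ['scene','side','wrist']:
    im,i=snap(n,n+'0.png'); print(n,i)
E
```

```text
{'t': 0.0, 'joints': array([-1.66490456e-05,  2.38768396e-01, -1.42747896e-02,  1.31921161e+00,
       -1.01829629e-05,  1.57079450e+00]), 'joint_vel': array([-0.00017249,  0.00087977, -0.00114612, -0.00074018,  0.00101309,
        0.00071645]), 'tau': array([ 1.29771975e-03, -5.38790166e+01,  3.46437156e+01,  1.83730113e-02,
        1.69192181e-04,  6.54446694e-05]), 'eef_pos': array([ 5.24567741e-01, -1.18576853e-05,  2.30676138e-01]), 'tool_rot': array([ 7.07111831e-01,  7.07101356e-01, -5.19243057e-04, -5.12052145e-04]), 'ft_force': array([-0.37167806, -1.108972  ,  0.32379204]), 'moment': array([-0.01511641,  0.01432003,  0.03930807]), 'gripper_width': 0.0850165536603097}
scene {'camera_matrix': array([[435.26266061,   0.        , 318.84181065],
       [  0.        , 435.26266061, 241.86264791],
       [  0.        ,   0.        ,   1.        ]]), 'xyz': array([0.82393613, 0.46901954, 0.58594789]), 'attitude': array([ 0.24954888,  0.88948312, -0.37081539, -0.09508458])}
side {'camera_matrix': array([[528.14897217,   0.        , 318.5666391 ],
       [  0.        , 528.14897217, 243.84657261],
       [  0.        ,   0.        ,   1.        ]]), 'xyz': array([0.29901557, 0.72355828, 0.61049962]), 'attitude': array([-0.14365555,  0.87596554, -0.45363417,  0.0791422 ])}
wrist {'camera_matrix': array([[371.64829954,   0.        , 313.48139929],
       [  0.        , 371.64829954, 240.68643589],
       [  0.        ,   0.        ,   1.        ]]), 'xyz': array([0.52514795, 0.08323856, 0.37309041]), 'attitude': array([ 9.86433324e-01, -3.95714065e-04, -8.70034935e-04,  1.64159628e-01])}
```

View pics/scene0.png

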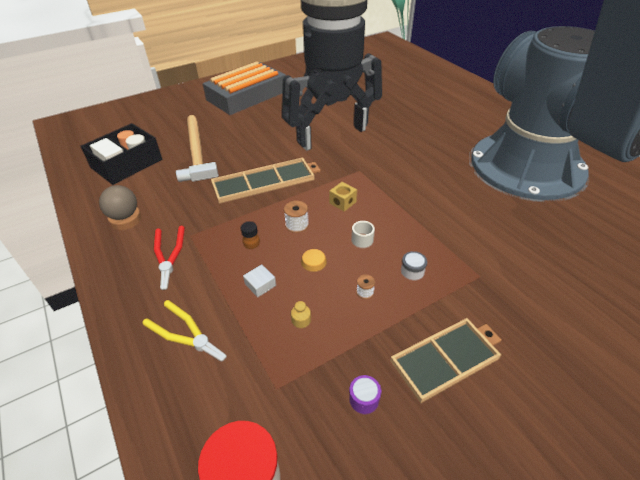

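View pics/side0.png

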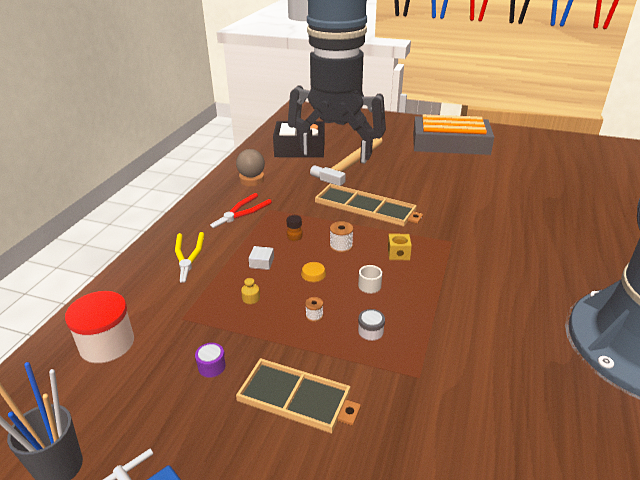

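View pics/wrist0.png

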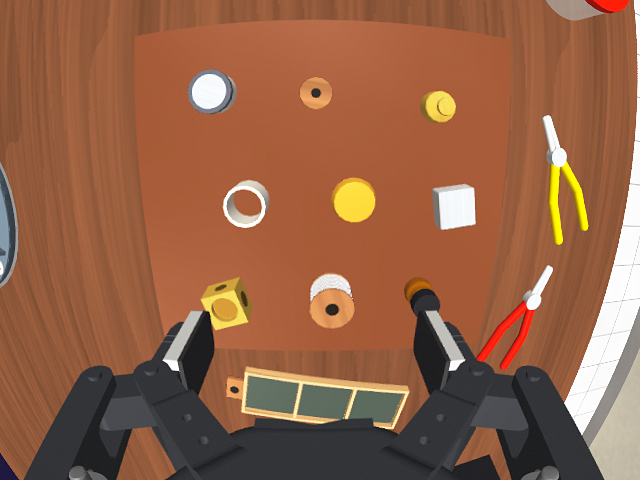

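The wrist view has image right as +x and up as +y. The pieces sit on the mat, with tray3 at -y and tray2 at +y. The purple-ringed look-alike is at scene (365,393) and the grey-lidded tin at scene (414,265). I'll enlarge the crops to measure.

```bash
python3 - <<'E'
import cv2
def crop(f,x,y,w,h,s,o):
    im=cv2.imread('pics/'+f)[y:y+h,x:x+w]; im=cv2.resize(im,None,fx=s,fy=s,interpolation=cv2.INTER_CUBIC)
    for k in range(0,w,20):
        cv2.line(im,(k*s,0),(k*s,6),(255,255,255),1); cv2.putText(im,str(x+k),(k*s,16),0,.35,(255,255,255),1)
    for k in range(0,h,20):
        cv2.line(im,(0,k*s),(6,k*s),(255,255,255),1); cv2.putText(im,str(y+k),(8,k*s+4),0,.35,(255,255,255),1)
    cv2.imwrite('pics/'+o,im)
crop('scene0.png',230,170,200,150,4,'c1.png')
crop('side0.png',235,210,160,140,4,'c2.png')
crop('wrist0.png',180,60,300,200,2,'c3.png')
crop('scene0.png',340,310,180,130,4,'c4.png')
crop('side0.png',190,330,180,120,4,'c5.png')
crop('scene0.png',200,150,130,60,6,'c6.png')
crop('side0.png',300,170,130,60,6,'c7.png')
E
```

```text
(no output)
```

View pics/c1.png

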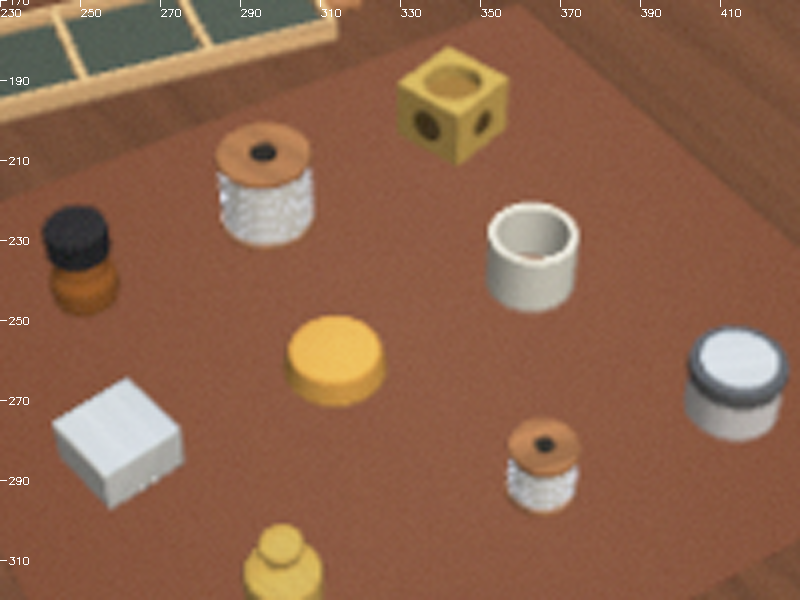

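View pics/c2.png

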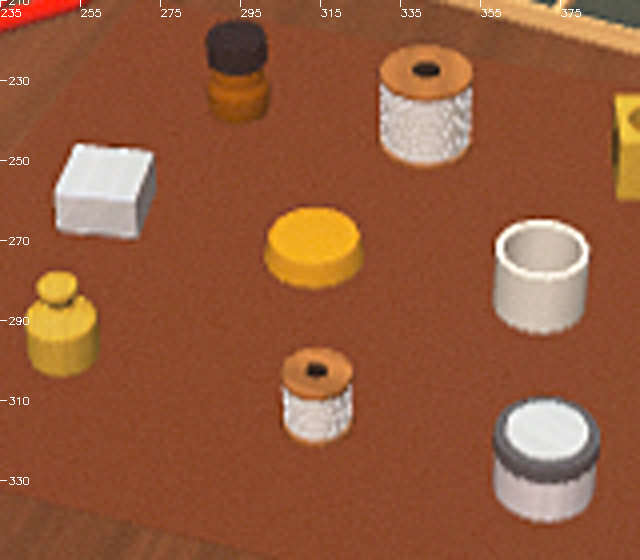

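View pics/c4.png

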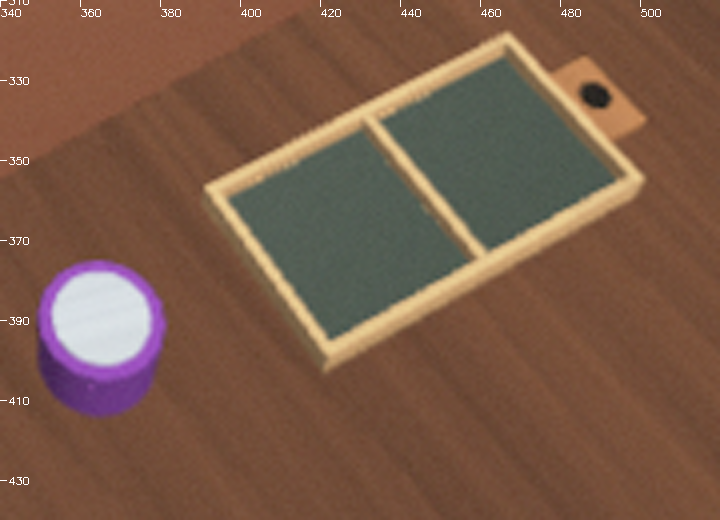

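View pics/c5.png

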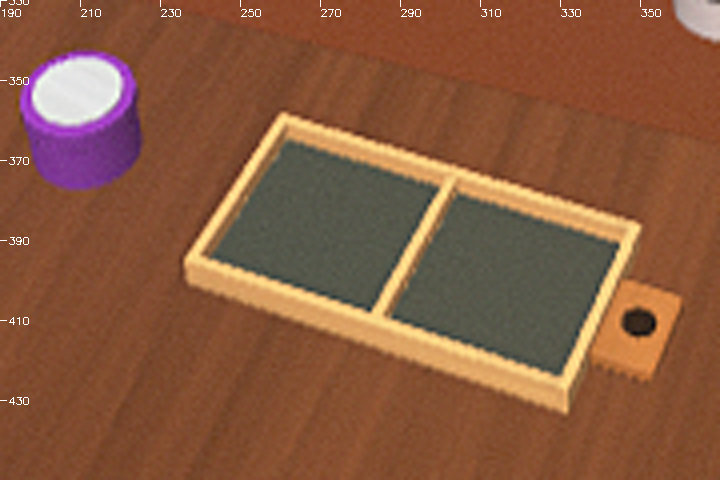

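View pics/c6.png

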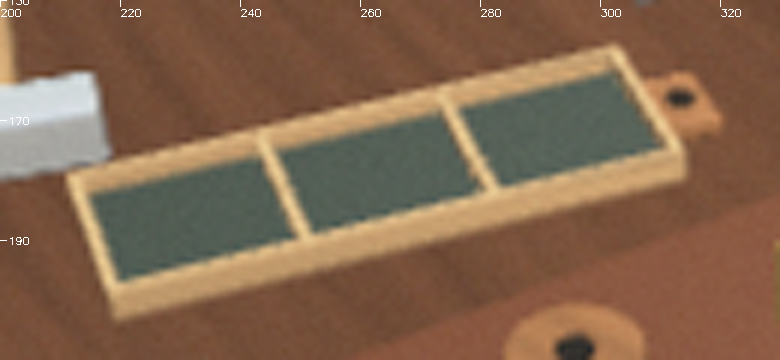

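View pics/c7.png

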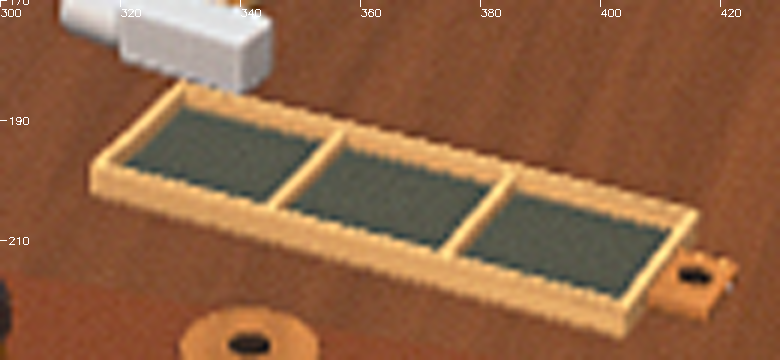

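```bash
cat > m.py <<'E'
from h import *
S=eyes.camera_info('scene');D=eyes.camera_info('side');W=eyes.camera_info('wrist')
def wr(u,v,z):
    K=W['camera_matrix'];x=(u-K[0,2]);y=(v-K[1,2]);r=np.hypot(x,y);th=r/K[0,0]
    d=R.from_quat(W['attitude']).as_matrix()@[np.sin(th)*x/r,np.sin(th)*y/r,np.cos(th)]
    c=np.array(W['xyz']);return c+d*(z-c[2])/d[2]
E
python3 - <<'E'
from m import *
np.set_printoptions(precision=4,suppress=True)
P=dict(tin=(.03,(415,260),(371.5,317.5),(210,92)),ss=(.03,(366,281),(314,302.75),(316,93)),bs=(.044,(295.75,208),(341.5,227.25),(332,310)),col=(.032,(363.2,228.5),(370.4,272.3),(244.5,205)),
 jar=(.046,(249.5,225),(294,221),None),blk=(.024,(259.5,277),(262,251),(454,206)),wax=(.015,(314,256.5),(313.5,269.5),(354,200)),wt=(.042,(300.2,305.7),(249.5,281.5),(446,105)))
for k,(z,a,b,c) in P.items():
    print(k,px2w(S,*a,z)[:2],px2w(D,*b,z)[:2],wr(*c,z)[:2] if c else '')
for z,n,cs in [(.034,'dom',[[(329.5,194.25),(342.25,181.75),(357,190.5),(344.5,199.75)]]),
 (.012,'t2',[[(467,318.75),(500.75,354.5),(421.25,397),(391.75,357)],[(350,386.5),(331.75,426),(236.75,395.5),(261,358.75)]]),
 (.012,'t3',[[(302.5,157.8),(314,175.5),(219.3,198),(211.7,179.5)],[(416,205.5),(404.7,223),(315.5,197.5),(330.7,183.7)]])]:
  for cam,c in zip((S,D),cs):
    w=np.array([px2w(cam,*p,z)[:2] for p in c]); e=np.diff(np.vstack([w,w[:1]]),axis=0)
    print(n,w.mean(0),'edges',np.linalg.norm(e,axis=1),np.degrees(np.arctan2(e[:,1],e[:,0])))
im=cv2.imread('pics/wrist0.png')[260:440,190:450];cv2.imwrite('pics/c8.png',cv2.resize(im,None,fx=3,fy=3,interpolation=cv2.INTER_CUBIC))
E
```

```text
tin [0.4271 0.1132] [0.4243 0.1117] [0.4291 0.1111]
ss [0.5262 0.1073] [0.5228 0.1072] [0.527  0.1065]
bs [ 0.5428 -0.1022] [ 0.5393 -0.1029] [ 0.5433 -0.1037]
col [0.4585 0.0027] [0.4541 0.002 ] [0.4589 0.0024]
jar [ 0.6388 -0.1032] [ 0.6343 -0.0922] 
blk [0.6711 0.0014] [ 0.6672 -0.0069] [0.6668 0.0007]
wax [0.5644 0.0018] [0.5596 0.0054] [0.5647 0.0032]
wt [0.6475 0.1022] [0.6402 0.1033] [0.6451 0.1   ]
dom [ 0.4309 -0.1067] edges [0.049  0.0414 0.0392 0.0345] [-154.7068  103.0956   16.4366  -62.282 ]
t2 [0.4991 0.2735] edges [0.0722 0.1426 0.0699 0.1425] [ 87.3128  -4.196  -92.7432 176.73  ]
t2 [0.4952 0.2725] edges [0.0708 0.1413 0.0735 0.1418] [ 86.2026  -2.0928 -93.4232 176.7727]
t3 [ 0.5371 -0.2654] edges [0.0741 0.2105 0.0698 0.2122] [ 80.5359 -10.3617 -98.091  170.8179]
t3 [ 0.5326 -0.264 ] edges [0.0778 0.215  0.0729 0.2107] [  82.945   -11.2279 -100.1579  170.0616]
```

View pics/c8.png

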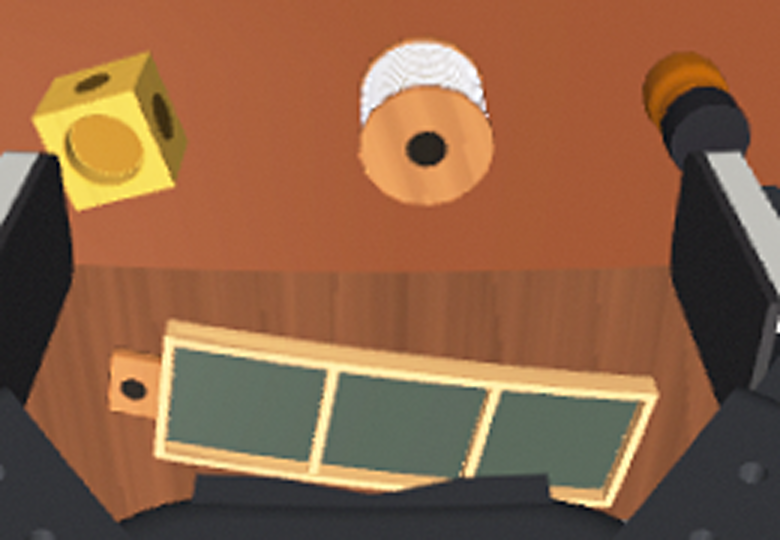

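drive_tool(
  steps=[
    [0,0,0,0.028,-0.0245,0.025,0.07],
    [0,0,0,0.028,-0.0245,0.025,0.07],
    [0,0,0,0.028,-0.0245,0.025,0.07],
    [0,0,0,0.028,-0.0245,0.025,0.07],
    [0,0,0,0,0,0,0.07],
  ],
  force=50,
)

```text
t: 0.65
eef_pos: [0.4238, 0.1139, 0.1263]
tool_rot: [0.708, 0.706, -0.001, 0.0]
ft_force: [-1.1, -0.5, 0.4]
gripper_width: 0.0699
```

```bash
python3 - <<'E'
from m import *
w=[np.round(px2w(S,*p,.034)[:2],4) for p in [(329.5,194.25),(342.25,181.75),(357,190.5),(344.5,199.75)]];print(w)
W=dict(xyz=np.array([0.52514795,0.08323856,0.37309041]),attitude=[9.86433324e-01,-3.95714065e-04,-8.70034935e-04,1.64159628e-01],camera_matrix=W['camera_matrix'])
import m; m.W=W
c=[(201.7,299.3),(235,289.7),(248.3,321.7),(216.7,330)]
w=np.array([wr(*p,.034)[:2] for p in c]);print(w,w.mean(0));e=np.diff(np.vstack([w,w[:1]]),axis=0);print(np.linalg.norm(e,axis=1),np.degrees(np.arctan2(e[:,1],e[:,0])))
for n,p,z in [('tin',(210,92),.03),('ss',(316,93),.03),('bs',(332,310),.044),('col',(244.5,205),.032)]: print(n,wr(*p,z)[:2])
print(observe()['eef_pos'])
E
```

```text
[array([ 0.4594, -0.1139]), array([ 0.4151, -0.1348]), array([ 0.4057, -0.0945]), array([ 0.4434, -0.0834])]
[[ 0.40553244 -0.09866351]
 [ 0.44337394 -0.08629922]
 [ 0.4544557  -0.12467051]
 [ 0.41771911 -0.13681448]] [ 0.43027029 -0.11161193]
[0.03981023 0.03993947 0.03869177 0.0400501 ] [  18.09423571  -73.89110254 -161.70773092  107.71518682]
tin [0.42901619 0.11105665]
ss [0.52689793 0.10645622]
bs [ 0.54318868 -0.10364912]
col [0.45878485 0.00245736]
[0.4238444  0.11387345 0.1262908 ]
```

drive_tool(
  steps=[
    [0,0,0,-0.001,0.003,0.04,0.065],
    [0,0,0,0,0,0.04,0.065],
    [0,0,0,0,0,0.03,0.065],
    [0,0,0,0,0,0.006,0.065],
    [0,0,0,0,0,0,0.065],
  ],
)

```text
t: 1.15
eef_pos: [0.43, 0.1136, 0.0092]
tool_rot: [0.707, 0.707, 0.002, 0.002]
ft_force: [-0.1, -0.3, 0.2]
gripper_width: 0.0651
```

```bash
python3 - <<'E'
from h import *
print(observe()['eef_pos'])
a,_=snap('wrist','w1.png'); b,_=snap('scene','s1.png')
b=cv2.resize(b[200:320,330:490],None,fx=3,fy=3); a=cv2.resize(a,None,fx=.6,fy=.6)
o=np.zeros((650,480,3),np.uint8);o[:360,:480]=b;o[360:648,:384]=a;cv2.imwrite('pics/v1.png',o[:600] if 0 else cv2.resize(o,None,fx=.92,fy=.92))
E
```

```text
[0.4300386  0.11363205 0.00915095]
```

View pics/v1.png

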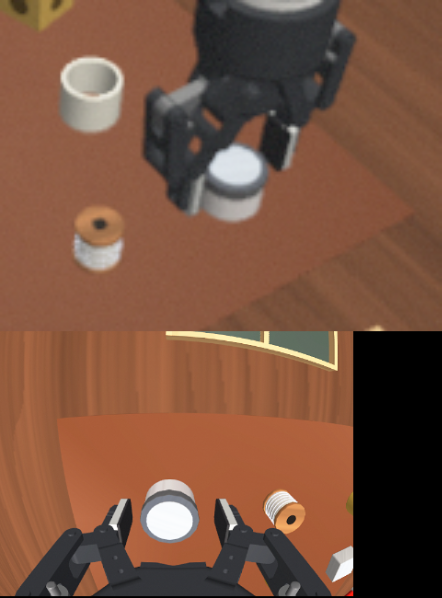

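The tin with the grey lid sits between the pads, well centred. Closing now.

drive_tool(
  steps=[
    [0,0,0,0,0,0,0.03],
    [0,0,0,0,0,0,0.03],
    [0,0,0,0,0,0,0.03],
    [0,0,0,0,0,0,0.03],
    [0,0,0,0,0,-0.03,0.03],
    [0,0,0,0,0,-0.045,0.03],
    [0,0,0,0,0,-0.03,0.03],
    [0,0,0,0,0,0,0.03],
  ],
)

```text
t: 2.05
eef_pos: [0.4317, 0.114, 0.1231]
tool_rot: [0.707, 0.707, 0.005, 0.004]
ft_force: [0.3, 0.1, -1.5]
gripper_width: 0.0408
```

```bash
python3 - <<'E'
from h import *
s=observe();print(s['eef_pos'],s['gripper_width'],s['ft_force'])
a,_=snap('side','s2.png')
cv2.imwrite('pics/v2.png',cv2.resize(a[170:380,270:480],None,fx=2,fy=2))
E
```

```text
[0.4316735  0.11399697 0.12313737] 0.04081385829443975 [ 0.30048847  0.06620934 -1.51354978]
```

View pics/v2.png

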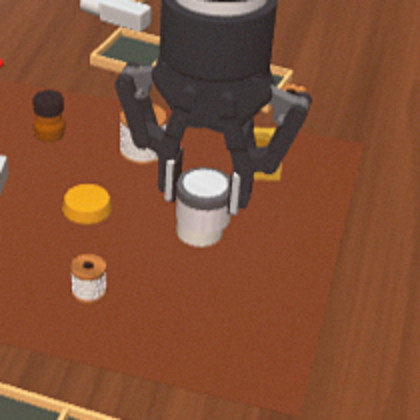

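drive_tool(
  steps=[
    [0,0,0,-0.043,0.019,0,0.03],
    [0,0,0,-0.043,0.019,0,0.03],
    [0,0,0,-0.043,0.019,0,0.03],
    [0,0,0,-0.043,0.019,0,0.03],
    [0,0,0,-0.043,0.019,0,0.03],
    [0,0,0,-0.043,0.019,0,0.03],
    [0,0,0,-0.043,0.019,0,0.03],
    [0,0,0,-0.043,0.019,0,0.03],
    [0,0,0,0,0,0,0.03],
  ],
)

```text
t: 3.0
eef_pos: [0.5851, -0.2407, 0.1089]
tool_rot: [0.704, 0.71, 0.002, -0.002]
ft_force: [0.8, -0.2, -0.8]
gripper_width: 0.0408
```

```bash
cat > go.py <<'E'
from h import *
import sys
def plan(x,y,z,yaw=0):
    s=observe(); q=R.from_quat(s['tool_rot']); des=R.from_euler('z',yaw,degrees=True)*R.from_quat([.70710678,.70710678,0,0])
    rv=np.degrees((q.inv()*des).as_rotvec()); d=q.inv().apply(np.array([x,y,z])-s['eef_pos'])
    print('t',s['t'],'pos',np.round(s['eef_pos'],4),'w',round(s['gripper_width'],4),'f',np.round(s['ft_force'],1),'turn',np.round(rv,2),'shift tool',np.round(d,4))
if __name__=='__main__': plan(*map(float,sys.argv[1:]))
E
python3 go.py .604 -.277 .013
```

```text
t 3.0 pos [ 0.5851 -0.2407  0.1089] w 0.0408 f [ 0.8 -0.2 -0.8] turn [ 0.03 -0.29  0.44] shift tool [-0.037   0.0186  0.0957]
```

drive_tool(
  steps=[
    [0,0,0.4,-0.036,0.018,0,0.03],
    [0,0,0,0,0,0.04,0.03],
    [0,0,0,0,0,0.03,0.03],
    [0,0,0,0,0,0,0.03],
  ],
)

```text
t: 3.4
eef_pos: [0.6023, -0.2783, 0.0305]
tool_rot: [0.708, 0.706, 0.001, -0.004]
ft_force: [-0.5, 0.1, -0.3]
gripper_width: 0.0414
```

```bash
python3 - <<'E'
from go import *
plan(.604,-.277,.0138)
a,_=snap('side','s3.png')
b,_=snap('scene','s3b.png')
cv2.imwrite('pics/v3.png',np.hstack([cv2.resize(a[100:240,270:430],None,fx=2.5,fy=2.5),cv2.resize(b[90:230,180:340],None,fx=2.5,fy=2.5)]))
E
```

```text
t 3.4 pos [ 0.6023 -0.2783  0.0305] w 0.0414 f [-0.5  0.1 -0.3] turn [-0.25 -0.44 -0.13] shift tool [0.0012 0.0017 0.0167]
```

View pics/v3.png

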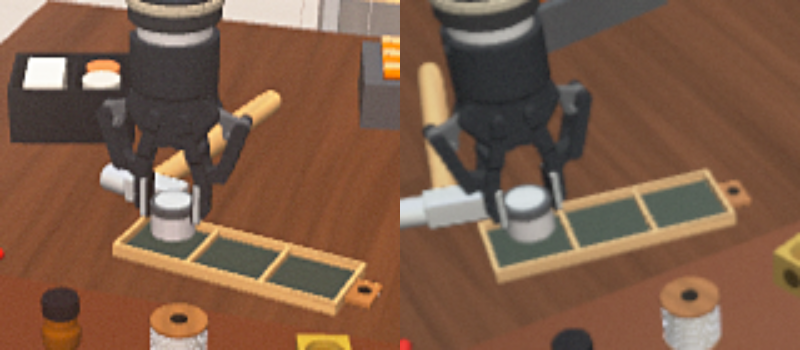

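The tin hangs over the far well, clear of the hammer. Lowering and releasing.

drive_tool(
  steps=[
    [-0.2,-0.4,0,0.001,0.001,0.01,0.03],
    [0,0,0,0,0,0.006,0.03],
    [0,0,0,0,0,0,0.03],
    [0,0,0,0,0,0,0.056],
    [0,0,0,0,0,0,0.056],
    [0,0,0,0,0,0,0.056],
    [0,0,0,0,0,-0.02,0.06],
    [0,0,0,0,0,-0.045,0.07],
    [0,0,0,0,0,-0.045,0.07],
    [0,0,0,0,0,0,0.07],
  ],
)

```text
t: 4.5
eef_pos: [0.606, -0.2764, 0.1364]
tool_rot: [0.707, 0.707, 0.002, 0.004]
ft_force: [0.6, -1.8, -0.5]
gripper_width: 0.0697
```

```bash
python3 - <<'E'
from go import *
plan(.542,-.103,.011)
a,_=snap('side','s4.png')
b,_=snap('scene','s4b.png')
cv2.imwrite('pics/v4.png',np.hstack([cv2.resize(a[120:240,270:430],None,fx=2.5,fy=2.5),cv2.resize(b[110:230,180:340],None,fx=2.5,fy=2.5)]))
E
```

```text
t 4.5 pos [ 0.606  -0.2764  0.1364] w 0.0697 f [ 0.6 -1.8 -0.5] turn [ 0.5   0.22 -0.  ] shift tool [ 0.1739 -0.0651  0.1241]
```

View pics/v4.png

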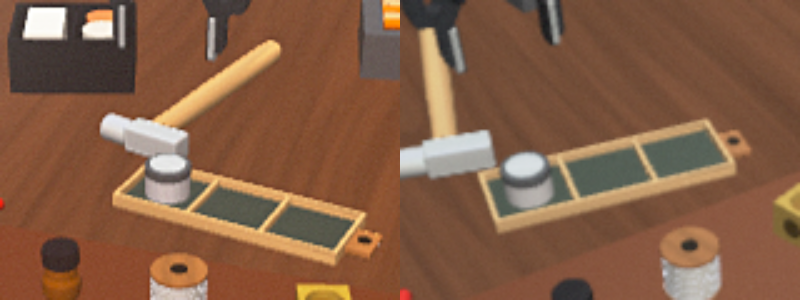

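Tin stands flat in the far well. Next the large spool.

drive_tool(
  steps=[
    [0.4,0.2,0,0.042,-0.0155,0,0.07],
    [0,0,0,0.042,-0.0155,0,0.07],
    [0,0,0,0.042,-0.0155,0.01,0.07],
    [0,0,0,0.042,-0.0155,0.02,0.07],
    [0,0,0,0,0,0.02,0.07],
    [0,0,0,0,0,0,0.07],
  ],
)

```text
t: 5.2
eef_pos: [0.5353, -0.102, 0.073]
tool_rot: [0.708, 0.706, -0.003, -0.006]
ft_force: [-0.6, 0.0, -0.3]
gripper_width: 0.0696
```

```bash
python3 go.py .542 -.103 .011
```

```text
t 5.2 pos [ 0.5353 -0.102   0.073 ] w 0.0696 f [-0.6  0.  -0.3] turn [-0.72 -0.25 -0.14] shift tool [-0.0012  0.0075  0.0619]
```

drive_tool(
  steps=[
    [-0.7,-0.2,0,-0.001,0.006,0,0.07],
    [0,0,0,0,0,0.03,0.07],
    [0,0,0,0,0,0.025,0.07],
    [0,0,0,0,0,0.005,0.07],
    [0,0,0,0,0,0,0.07],
  ],
)

```text
t: 5.7
eef_pos: [0.5455, -0.1064, 0.0132]
tool_rot: [0.709, 0.705, 0.002, 0.002]
ft_force: [0.0, -0.4, -0.3]
gripper_width: 0.0699
```

```bash
python3 - <<'E'
from go import *
plan(.542,-.103,.011)
a,_=snap('wrist','w5.png')
cv2.imwrite('pics/v5.png',a[200:])
E
```

```text
t 5.7 pos [ 0.5455 -0.1064  0.0132] w 0.0699 f [ 0.  -0.4 -0.3] turn [ 0.3   0.05 -0.32] shift tool [ 0.0034 -0.0035  0.0022]
```

View pics/v5.png

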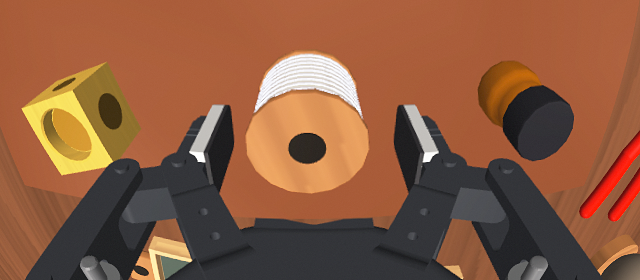

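drive_tool(
  steps=[
    [0,0,0,0.003,-0.003,0,0.07],
    [0,0,0,0,0,0,0.03],
    [0,0,0,0,0,0,0.03],
    [0,0,0,0,0,0,0.03],
    [0,0,0,0,0,0,0.03],
    [0,0,0,0,0,-0.03,0.03],
    [0,0,0,0,0,-0.045,0.03],
    [0,0,0,0,0,-0.02,0.03],
    [0,0,0,0,0,0,0.03],
  ],
)

```text
t: 6.65
eef_pos: [0.5418, -0.1034, 0.1135]
tool_rot: [0.709, 0.705, 0.002, 0.002]
ft_force: [0.3, -0.4, -2.9]
gripper_width: 0.0433
```

```bash
python3 go.py .535 -.265 .0145
```

```text
t 6.65 pos [ 0.5418 -0.1034  0.1135] w 0.0433 f [ 0.3 -0.4 -2.9] turn [ 0.33  0.06 -0.35] shift tool [-0.1615 -0.0063  0.0991]
```

drive_tool(
  steps=[
    [0.3,0,-0.3,-0.04,-0.0015,0,0.03],
    [0,0,0,-0.04,-0.0015,0,0.03],
    [0,0,0,-0.04,-0.0015,0,0.03],
    [0,0,0,-0.038,-0.0015,0.02,0.03],
    [0,0,0,0,0,0.03,0.03],
    [0,0,0,0,0,0.01,0.03],
    [0,0,0,0,0,0,0.03],
  ],
)

```text
t: 7.35
eef_pos: [0.5335, -0.2653, 0.0441]
tool_rot: [0.706, 0.708, -0.001, -0.002]
ft_force: [0.6, -0.5, -2.6]
gripper_width: 0.0436
```

```bash
python3 - <<'E'
from go import *
plan(.535,-.265,.0175)
a,_=snap('side','s6.png')
b,_=snap('scene','s6b.png')
cv2.imwrite('pics/v6.png',np.hstack([cv2.resize(a[120:240,290:450],None,fx=2.5,fy=2.5),cv2.resize(b[110:230,200:360],None,fx=2.5,fy=2.5)]))
E
```

```text
t 7.35 pos [ 0.5335 -0.2653  0.0441] w 0.0436 f [ 0.6 -0.5 -2.6] turn [-0.23 -0.09  0.14] shift tool [0.0003 0.0016 0.0266]
```

View pics/v6.png

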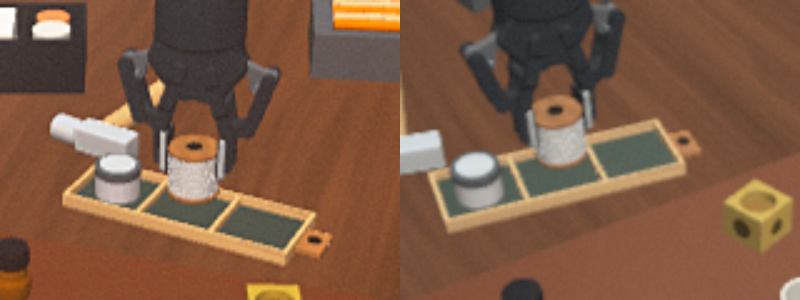

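The large spool hangs upright over the middle well and the fingers clear the tin. Lowering.

drive_tool(
  steps=[
    [0,0,0,0,0.001,0.017,0.03],
    [0,0,0,0,0,0.008,0.03],
    [0,0,0,0,0,0.001,0.03],
    [0,0,0,0,0,0,0.054],
    [0,0,0,0,0,0,0.054],
    [0,0,0,0,0,0,0.054],
    [0,0,0,0,0,-0.02,0.056],
    [0,0,0,0,0,-0.045,0.07],
    [0,0,0,0,0,-0.03,0.07],
    [0,0,0,0,0,0,0.07],
  ],
)

```text
t: 8.45
eef_pos: [0.5397, -0.2635, 0.1261]
tool_rot: [0.704, 0.71, 0.002, 0.004]
ft_force: [-0.1, -1.0, -0.4]
gripper_width: 0.0702
```

```bash
python3 - <<'E'
from go import *
plan(.430,-.110,.008,17.7)
a,_=snap('side','s7.png')
b,_=snap('scene','s7b.png')
cv2.imwrite('pics/v7.png',np.hstack([cv2.resize(a[170:270,290:450],None,fx=2.5,fy=2.5),cv2.resize(b[140:240,200:360],None,fx=2.5,fy=2.5)]))
E
```

```text
t 8.45 pos [ 0.5397 -0.2635  0.1261] w 0.0702 f [-0.1 -1.  -0.4] turn [  0.44   0.3  -17.22] shift tool [ 0.1549 -0.1094  0.1165]
```

View pics/v7.png

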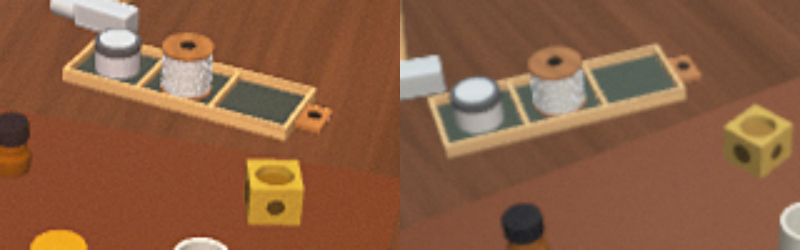

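drive_tool(
  steps=[
    [0.4,0.3,-8.5,0.036,-0.025,0,0.07],
    [0,0,-8.5,0.036,-0.03,0,0.07],
    [0,0,0,0.036,-0.03,0,0.07],
    [0,0,0,0.01,-0.01,0.02,0.07],
    [0,0,0,0,0,0.02,0.07],
    [0,0,0,0,0,0,0.07],
  ],
)

```text
t: 9.15
eef_pos: [0.4168, -0.1598, 0.0751]
tool_rot: [0.587, 0.81, -0.001, -0.006]
ft_force: [-0.3, -0.2, 0.4]
gripper_width: 0.0702
```

```bash
python3 go.py .430 -.110 .008 17.7
```

```text
t 9.15 pos [ 0.4168 -0.1598  0.0751] w 0.0702 f [-0.3 -0.2  0.4] turn [-0.5  -0.51  0.48] shift tool [0.0426 0.0287 0.0672]
```

drive_tool(
  steps=[
    [-0.5,-0.5,0.4,0.041,0.0275,0,0.07],
    [0,0,0,0,0,0.02,0.07],
    [0,0,0,0,0,0,0.07],
  ],
)

```text
t: 9.45
eef_pos: [0.4309, -0.1113, 0.0545]
tool_rot: [0.59, 0.807, -0.0, -0.001]
ft_force: [-1.0, 0.1, -0.2]
gripper_width: 0.0698
```

```bash
python3 - <<'E'
from go import *
plan(.430,-.110,.008,17.7)
a,_=snap('wrist','w8.png')
cv2.imwrite('pics/v8.png',a[150:])
E
```

```text
t 9.45 pos [ 0.4309 -0.1113  0.0545] w 0.0698 f [-1.   0.1 -0.2] turn [-0.05 -0.04 -0.04] shift tool [ 0.0015 -0.0004  0.0465]
```

View pics/v8.png

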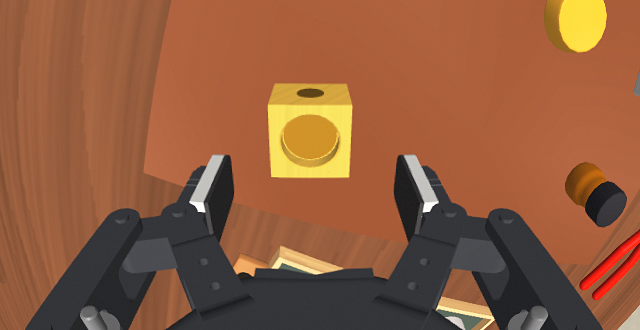

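Centred and square between the pads. Descend and grip.

drive_tool(
  steps=[
    [0,0,0,0.001,0,0.03,0.065],
    [0,0,0,0,0,0.015,0.065],
    [0,0,0,0,0,0,0.03],
    [0,0,0,0,0,0,0.03],
    [0,0,0,0,0,0,0.03],
    [0,0,0,0,0,0,0.03],
  ],
  force=70,
)

```text
t: 10.1
eef_pos: [0.4345, -0.1145, 0.0147]
tool_rot: [0.592, 0.806, 0.001, 0.002]
ft_force: [0.3, -0.2, -3.9]
gripper_width: 0.0388
```

drive_tool(
  steps=[
    [0,0,0,0,0,-0.03,0.03],
    [0,0,0,0,0,-0.045,0.03],
    [0,0,0,0,0,-0.02,0.03],
    [0,0,0,0,0,0,0.03],
  ],
)

```text
t: 10.5
eef_pos: [0.4334, -0.115, 0.1141]
tool_rot: [0.593, 0.805, 0.001, 0.002]
ft_force: [0.2, 0.6, -4.8]
gripper_width: 0.0384
```

```bash
python3 go.py .466 -.2525 .014 17.7
```

```text
t 10.5 pos [ 0.4334 -0.115   0.1141] w 0.0384 f [ 0.2  0.6 -4.8] turn [ 0.19  0.1  -0.43] shift tool [-0.1408 -0.0101  0.1003]
```

drive_tool(
  steps=[
    [0.2,0.1,8.5,-0.04,0,0,0.03],
    [0,0,8.5,-0.04,0,0,0.03],
    [0,0,8.5,-0.03,0,0,0.03],
    [0,0,0,0,0,0,0.03],
  ],
)

```text
t: 10.9
eef_pos: [0.4519, -0.2256, 0.1122]
tool_rot: [0.76, 0.65, 0.0, 0.0]
ft_force: [0.3, 1.2, -3.3]
gripper_width: 0.0383
```

```bash
python3 go.py .466 -.2525 .019 -9
```

```text
t 10.9 pos [ 0.4519 -0.2256  0.1122] w 0.0383 f [ 0.3  1.2 -3.3] turn [ 0.05 -0.03  0.05] shift tool [-0.0244  0.018   0.0932]
```

drive_tool(
  steps=[
    [0,0,0,-0.0235,0.0175,0,0.03],
    [0,0,0,0,0,0.04,0.03],
    [0,0,0,0,0,0.03,0.03],
    [0,0,0,0,0,0,0.03],
  ],
)

```text
t: 11.3
eef_pos: [0.4647, -0.2523, 0.0371]
tool_rot: [0.76, 0.65, 0.0, -0.001]
ft_force: [-0.6, 0.5, -2.8]
gripper_width: 0.0383
```

```bash
python3 - <<'E'
from go import *
plan(.466,-.2525,.019,-9)
a,_=snap('side','s9.png')
b,_=snap('scene','s9b.png')
cv2.imwrite('pics/v9.png',np.hstack([cv2.resize(a[120:240,300:460],None,fx=2.5,fy=2.5),cv2.resize(b[90:210,200:360],None,fx=2.5,fy=2.5)]))
E
```

```text
t 11.3 pos [ 0.4647 -0.2523  0.0371] w 0.0383 f [-0.6  0.5 -2.8] turn [-0.06 -0.11  0.13] shift tool [-0.0001  0.0013  0.018 ]
```

View pics/v9.png

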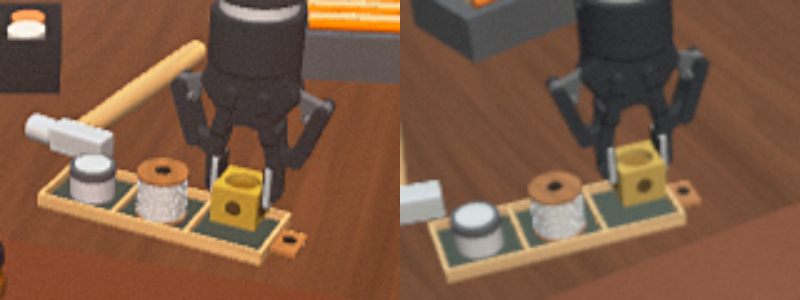

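The block is square to the tray and above the well by the tab. Lowering.

drive_tool(
  steps=[
    [0,0,0,0,0.001,0.012,0.03],
    [0,0,0,0,0,0.006,0.03],
    [0,0,0,0,0,0,0.03],
    [0,0,0,0,0,0,0.05],
    [0,0,0,0,0,0,0.05],
    [0,0,0,0,0,0,0.05],
    [0,0,0,0,0,-0.02,0.05],
    [0,0,0,0,0,-0.045,0.065],
    [0,0,0,0,0,-0.03,0.065],
    [0,0,0,0,0,0,0.065],
  ],
)

```text
t: 12.4
eef_pos: [0.4699, -0.2535, 0.1254]
tool_rot: [0.759, 0.651, 0.003, 0.005]
ft_force: [-0.5, 0.0, -0.2]
gripper_width: 0.0647
```

```bash
python3 - <<'E'
from go import *
plan(.458,.0025,.008,0)
a,_=snap('side','s10.png')
b,_=snap('scene','s10b.png')
cv2.imwrite('pics/v10.png',np.hstack([cv2.resize(a[150:270,300:460],None,fx=2.5,fy=2.5),cv2.resize(b[120:240,200:360],None,fx=2.5,fy=2.5)]))
E
```

```text
t 12.4 pos [ 0.4699 -0.2535  0.1254] w 0.0647 f [-0.5  0.  -0.2] turn [ 0.64  0.17 -8.75] shift tool [ 0.2515 -0.052   0.1163]
```

View pics/v10.png

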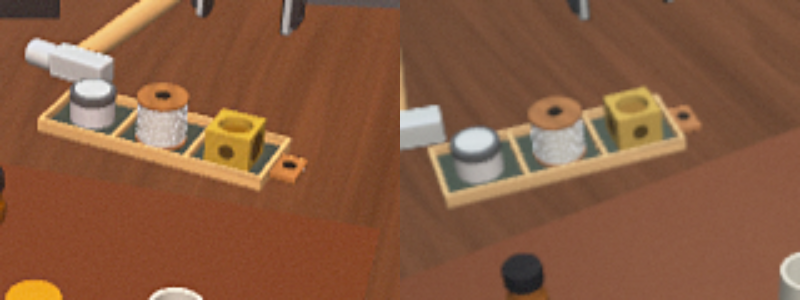

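Tray3 is filled, with all three pieces upright. Next the collar.

drive_tool(
  steps=[
    [0.6,0.2,-8.5,0.02,0,0,0.065],
    [0,0,0,0.042,-0.002,0,0.065],
    [0,0,0,0.042,-0.002,0,0.065],
    [0,0,0,0.042,-0.002,0,0.065],
    [0,0,0,0.042,-0.002,0,0.065],
    [0,0,0,0.042,-0.002,0.02,0.065],
    [0,0,0,0.01,0,0.03,0.065],
    [0,0,0,0,0,0,0.065],
  ],
  force=50,
)

```text
t: 13.3
eef_pos: [0.4563, -0.0049, 0.0632]
tool_rot: [0.707, 0.707, -0.003, -0.006]
ft_force: [-0.8, -0.4, -0.1]
gripper_width: 0.0651
```

```bash
python3 go.py .458 .0025 .009 0
```

```text
t 13.3 pos [ 0.4563 -0.0049  0.0632] w 0.0651 f [-0.8 -0.4 -0.1] turn [-0.69 -0.23 -0.  ] shift tool [0.0072 0.0024 0.0542]
```

drive_tool(
  steps=[
    [-0.7,-0.2,0,0.007,0.001,0.01,0.065],
    [0,0,0,0,0,0,0.065],
  ],
)

```text
t: 13.5
eef_pos: [0.456, 0.0018, 0.0524]
tool_rot: [0.707, 0.707, -0.001, -0.001]
ft_force: [-1.2, -0.3, -0.1]
gripper_width: 0.065
```

```bash
python3 - <<'E'
from go import *
plan(.458,.0025,.009,0)
a,_=snap('wrist','w11.png')
cv2.imwrite('pics/v11.png',a[150:])
E
```

```text
t 13.5 pos [0.456  0.0018 0.0524] w 0.065 f [-1.2 -0.3 -0.1] turn [-0.18 -0.01  0.05] shift tool [0.0007 0.0022 0.0434]
```

View pics/v11.png

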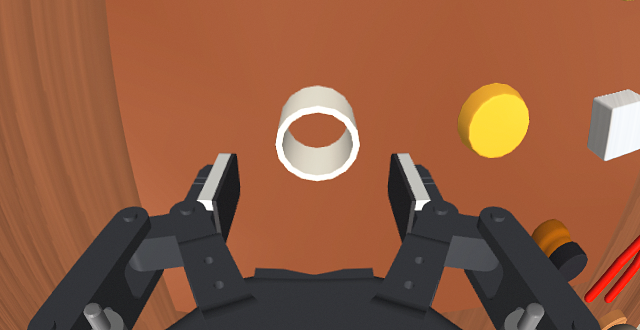

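drive_tool(
  steps=[
    [0,0,0,0.0005,0.001,0.03,0.065],
    [0,0,0,0,0,0.013,0.065],
    [0,0,0,0,0,0,0.03],
    [0,0,0,0,0,0,0.03],
    [0,0,0,0,0,0,0.03],
    [0,0,0,0,0,0,0.03],
  ],
)

```text
t: 14.15
eef_pos: [0.4623, -0.0026, 0.0151]
tool_rot: [0.709, 0.705, 0.001, 0.002]
ft_force: [-0.0, 0.1, -0.8]
gripper_width: 0.0397
```

drive_tool(
  steps=[
    [0,0,0,0,0,-0.03,0.03],
    [0,0,0,0,0,-0.045,0.03],
    [0,0,0,0,0,-0.02,0.03],
    [0,0,0,0,0,0,0.03],
  ],
)

```text
t: 14.55
eef_pos: [0.4618, -0.0032, 0.1151]
tool_rot: [0.709, 0.705, 0.002, 0.002]
ft_force: [-0.2, -0.2, -1.6]
gripper_width: 0.0396
```

```bash
python3 go.py .533 .271 .018 0
```

```text
t 14.55 pos [ 0.4618 -0.0032  0.1151] w 0.0396 f [-0.2 -0.2 -1.6] turn [ 0.3   0.04 -0.31] shift tool [0.2747 0.0692 0.0973]
```

drive_tool(
  steps=[
    [0.3,0,-0.3,0.044,0.011,0,0.03],
    [0,0,0,0.044,0.011,0,0.03],
    [0,0,0,0.044,0.011,0,0.03],
    [0,0,0,0.044,0.011,0,0.03],
    [0,0,0,0.044,0.011,0.02,0.03],
    [0,0,0,0.044,0.011,0.03,0.03],
    [0,0,0,0,0,0,0.03],
  ],
)

```text
t: 15.25
eef_pos: [0.5308, 0.2624, 0.0652]
tool_rot: [0.71, 0.705, 0.001, 0.002]
ft_force: [-0.1, -0.8, -1.1]
gripper_width: 0.0398
```

```bash
python3 go.py .533 .271 .019 0
```

```text
t 15.25 pos [0.5308 0.2624 0.0652] w 0.0398 f [-0.1 -0.8 -1.1] turn [ 0.28  0.04 -0.39] shift tool [0.0086 0.0019 0.0462]
```

drive_tool(
  steps=[
    [0.2,0,-0.3,0.0085,0.002,0.02,0.03],
    [0,0,0,0,0,0.008,0.03],
    [0,0,0,0,0,0,0.03],
  ],
)

```text
t: 15.55
eef_pos: [0.5314, 0.271, 0.0338]
tool_rot: [0.707, 0.707, -0.002, 0.0]
ft_force: [-0.4, -0.3, -0.8]
gripper_width: 0.0397
```

```bash
python3 - <<'E'
from go import *
plan(.533,.271,.019,0)
a,_=snap('side','s12.png')
b,_=snap('scene','s12b.png')
cv2.imwrite('pics/v12.png',np.hstack([cv2.resize(a[300:440,210:370],None,fx=2.5,fy=2.5),cv2.resize(b[280:420,350:510],None,fx=2.5,fy=2.5)]))
E
```

```text
t 15.55 pos [0.5314 0.271  0.0338] w 0.0397 f [-0.4 -0.3 -0.8] turn [-0.12  0.18  0.05] shift tool [0.0001 0.0017 0.0148]
```

View pics/v12.png

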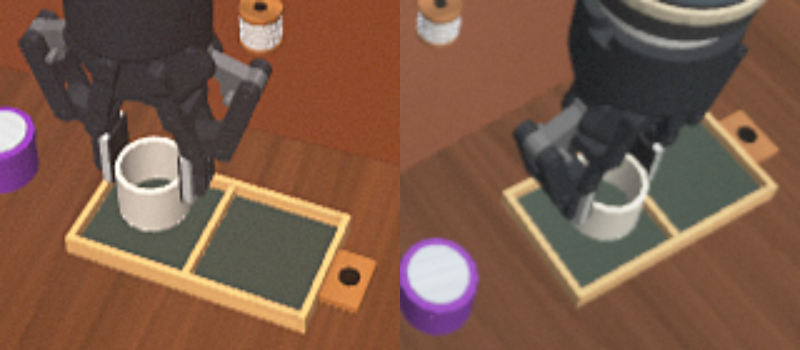

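The collar is over the well away from the tab. Lowering and releasing.

drive_tool(
  steps=[
    [0,0,0,0,0.001,0.01,0.03],
    [0,0,0,0,0,0.004,0.03],
    [0,0,0,0,0,0,0.03],
    [0,0,0,0,0,0,0.054],
    [0,0,0,0,0,0,0.054],
    [0,0,0,0,0,0,0.054],
    [0,0,0,0,0,-0.02,0.054],
    [0,0,0,0,0,-0.045,0.06],
    [0,0,0,0,0,-0.03,0.06],
    [0,0,0,0,0,0,0.06],
  ],
)

```text
t: 16.65
eef_pos: [0.5339, 0.2693, 0.1212]
tool_rot: [0.708, 0.706, 0.0, 0.001]
ft_force: [0.0, 0.4, 0.2]
gripper_width: 0.06
```

```bash
python3 - <<'E'
from go import *
plan(.525,.107,.009,0)
a,_=snap('side','s13.png')
b,_=snap('scene','s13b.png')
cv2.imwrite('pics/v13.png',np.hstack([cv2.resize(a[300:440,210:370],None,fx=2.5,fy=2.5),cv2.resize(b[280:420,350:510],None,fx=2.5,fy=2.5)]))
E
```

```text
t 16.65 pos [0.5339 0.2693 0.1212] w 0.06 f [0.  0.4 0.2] turn [ 0.13  0.06 -0.14] shift tool [-0.1622 -0.0087  0.1123]
```

View pics/v13.png

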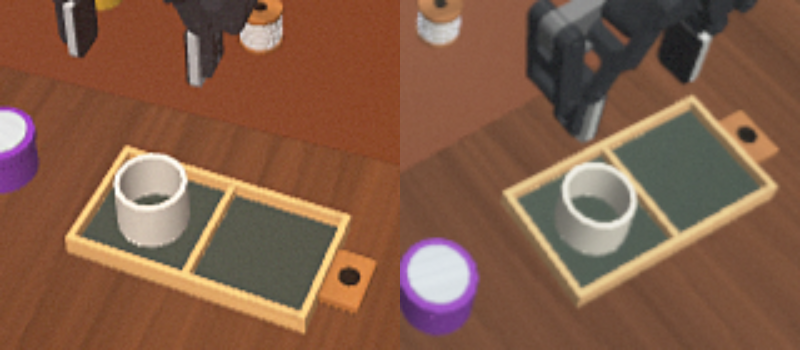

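Collar seated. Now the small spool.

drive_tool(
  steps=[
    [0,0,0,-0.04,-0.002,0,0.055],
    [0,0,0,-0.04,-0.002,0,0.055],
    [0,0,0,-0.04,-0.002,0,0.055],
    [0,0,0,-0.036,-0.002,0.03,0.055],
    [0,0,0,0,0,0.02,0.055],
    [0,0,0,0,0,0,0.055],
  ],
)

```text
t: 17.35
eef_pos: [0.5197, 0.1071, 0.0598]
tool_rot: [0.707, 0.707, -0.005, -0.001]
ft_force: [-0.0, 0.4, 0.2]
gripper_width: 0.055
```

```bash
python3 - <<'E'
from go import *
plan(.5255,.107,.009,0)
a,_=snap('wrist','w14.png')
cv2.imwrite('pics/v14.png',a[150:])
E
```

```text
t 17.35 pos [0.5197 0.1071 0.0598] w 0.055 f [-0.   0.4  0.2] turn [-0.53  0.3   0.01] shift tool [0.0002 0.0062 0.0507]
```

View pics/v14.png

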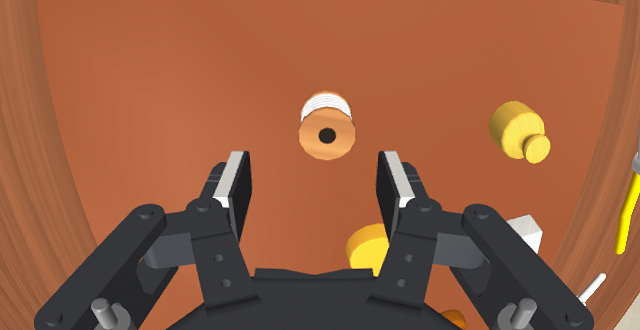

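drive_tool(
  steps=[
    [-0.5,0.3,0,0.001,0.005,0,0.055],
    [0,0,0,0.001,0,0.03,0.055],
    [0,0,0,0.001,0,0.017,0.055],
    [0,0,0,0,0,0.002,0.055],
    [0,0,0,0,0,0,0.055],
  ],
)

```text
t: 17.9
eef_pos: [0.5293, 0.1145, 0.0138]
tool_rot: [0.705, 0.709, 0.003, 0.002]
ft_force: [0.4, -0.7, -0.2]
gripper_width: 0.0555
```

```bash
python3 go.py .5255 .107 .009 0
```

```text
t 17.9 pos [0.5293 0.1145 0.0138] w 0.0555 f [ 0.4 -0.7 -0.2] turn [ 0.41 -0.14  0.3 ] shift tool [-0.0075 -0.0039  0.0047]
```

drive_tool(
  steps=[
    [0.3,0,0.2,-0.0065,-0.0035,0.004,0.055],
    [0,0,0,0,0,0,0.055],
  ],
)

```text
t: 18.1
eef_pos: [0.5268, 0.1085, 0.0112]
tool_rot: [0.706, 0.708, 0.002, 0.0]
ft_force: [0.3, 0.1, 0.2]
gripper_width: 0.0549
```

```bash
python3 - <<'E'
from go import *
plan(.5255,.107,.009,0)
a,_=snap('wrist','w15.png')
cv2.imwrite('pics/v15.png',a[150:])
E
```

```text
t 18.1 pos [0.5268 0.1085 0.0112] w 0.0549 f [0.3 0.1 0.2] turn [ 0.23 -0.17  0.18] shift tool [-0.0015 -0.0013  0.0022]
```

View pics/v15.png

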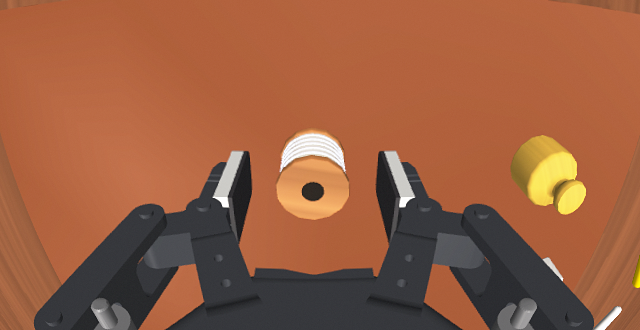

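Centred between the pads. Grip, then lift.

drive_tool(
  steps=[
    [0,0,0,-0.001,0,0.001,0.055],
    [0,0,0,0,0,0,0.02],
    [0,0,0,0,0,0,0.02],
    [0,0,0,0,0,0,0.02],
    [0,0,0,0,0,0,0.02],
    [0,0,0,0,0,0,0.02],
  ],
  force=40,
)

```text
t: 18.75
eef_pos: [0.5284, 0.1077, 0.0122]
tool_rot: [0.706, 0.708, 0.004, 0.001]
ft_force: [-0.3, 0.5, 0.5]
gripper_width: 0.0273
```

drive_tool(
  steps=[
    [0,0,0,0,0,-0.03,0.02],
    [0,0,0,0,0,-0.045,0.02],
    [0,0,0,0,0,-0.02,0.02],
    [0,0,0,0,0,0,0.02],
  ],
)

```text
t: 19.15
eef_pos: [0.5263, 0.107, 0.1084]
tool_rot: [0.706, 0.708, 0.002, 0.0]
ft_force: [-0.5, -0.7, -1.9]
gripper_width: 0.0271
```

```bash
python3 go.py .463 .275 .015 0
```

```text
t 19.15 pos [0.5263 0.107  0.1084] w 0.0271 f [-0.5 -0.7 -1.9] turn [ 0.19 -0.18  0.15] shift tool [ 0.1678 -0.0632  0.0938]
```

drive_tool(
  steps=[
    [0.1,-0.1,0.1,0.04,-0.015,0,0.02],
    [0,0,0,0.04,-0.015,0,0.02],
    [0,0,0,0.04,-0.015,0,0.02],
    [0,0,0,0.04,-0.015,0,0.02],
    [0,0,0,0,0,0.03,0.02],
    [0,0,0,0,0,0.02,0.02],
    [0,0,0,0,0,0,0.02],
  ],
)

```text
t: 19.85
eef_pos: [0.4632, 0.2723, 0.0506]
tool_rot: [0.707, 0.707, -0.0, 0.0]
ft_force: [0.3, -0.5, -0.0]
gripper_width: 0.0275
```

```bash
python3 - <<'E'
from go import *
plan(.463,.275,.0165,0)
a,_=snap('side','s16.png')
b,_=snap('scene','s16b.png')
cv2.imwrite('pics/v16.png',np.hstack([cv2.resize(a[280:440,220:380],None,fx=2.5,fy=2.5),cv2.resize(b[260:420,360:520],None,fx=2.5,fy=2.5)]))
E
```

```text
t 19.85 pos [0.4632 0.2723 0.0506] w 0.0275 f [ 0.3 -0.5 -0. ] turn [-0.01  0.01 -0.06] shift tool [ 0.0027 -0.0002  0.0341]
```

View pics/v16.png

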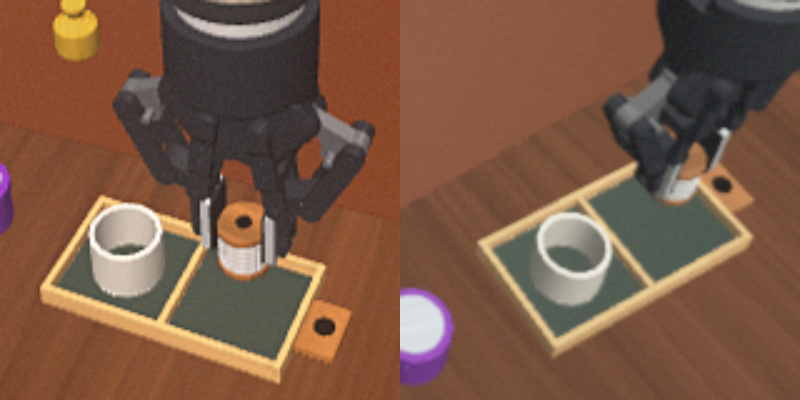

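drive_tool(
  steps=[
    [0,0,0,0.0025,0,0.02,0.02],
    [0,0,0,0,0,0.01,0.02],
    [0,0,0,0,0,0.003,0.02],
    [0,0,0,0,0,0,0.02],
  ],
)

```text
t: 20.35
eef_pos: [0.4673, 0.2745, 0.0218]
tool_rot: [0.709, 0.705, 0.003, 0.001]
ft_force: [-0.0, -0.2, -0.3]
gripper_width: 0.0274
```

```bash
python3 go.py .463 .275 .0165 0
```

```text
t 20.35 pos [0.4673 0.2745 0.0218] w 0.0274 f [-0.  -0.2 -0.3] turn [ 0.34 -0.17 -0.27] shift tool [ 0.0005 -0.0043  0.0053]
```

drive_tool(
  steps=[
    [0.3,-0.1,-0.2,0,-0.004,0.003,0.02],
    [0,0,0,0,0,0.002,0.02],
    [0,0,0,0,0,0,0.02],
  ],
)

```text
t: 20.65
eef_pos: [0.4641, 0.2745, 0.0182]
tool_rot: [0.708, 0.706, 0.002, 0.0]
ft_force: [-0.1, -0.1, -0.5]
gripper_width: 0.0273
```

```bash
python3 go.py .463 .275 .0165 0
```

```text
t 20.65 pos [0.4641 0.2745 0.0182] w 0.0273 f [-0.1 -0.1 -0.5] turn [ 0.14 -0.13 -0.1 ] shift tool [ 0.0005 -0.0011  0.0017]
```

drive_tool(
  steps=[
    [0,0,0,0,0,0.0015,0.02],
    [0,0,0,0,0,0,0.042],
    [0,0,0,0,0,0,0.042],
    [0,0,0,0,0,0,0.042],
    [0,0,0,0,0,-0.02,0.045],
    [0,0,0,0,0,-0.045,0.06],
    [0,0,0,0,0,-0.045,0.07],
    [0,0,0,-0.04,0,0,0.07],
    [0,0,0,-0.04,0,0,0.07],
    [0,0,0,-0.04,0,0,0.07],
    [0,0,0,0,0,0,0.07],
  ],
)

```text
t: 21.75
eef_pos: [0.4648, 0.1523, 0.1323]
tool_rot: [0.706, 0.708, 0.003, 0.001]
ft_force: [0.4, 0.1, -0.2]
gripper_width: 0.0699
```

```bash
python3 - <<'E'
from go import *
plan(.463,.275,.0165,0)
a,_=snap('side','s17.png')
b,_=snap('scene','s17b.png')
cv2.imwrite('pics/v17.png',np.hstack([cv2.resize(a[330:450,210:370],None,fx=2.5,fy=2.5),cv2.resize(b[300:420,360:520],None,fx=2.5,fy=2.5)]))
E
```

```text
t 21.75 pos [0.4648 0.1523 0.1323] w 0.0699 f [ 0.4  0.1 -0.2] turn [ 0.38 -0.16  0.15] shift tool [ 0.1224 -0.0023  0.1162]
```

View pics/v17.png

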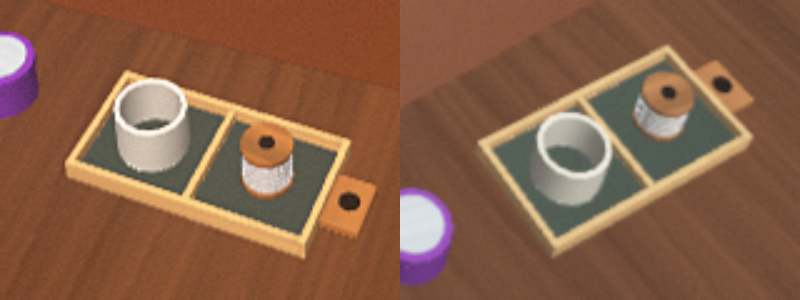

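View pics/s17b.png

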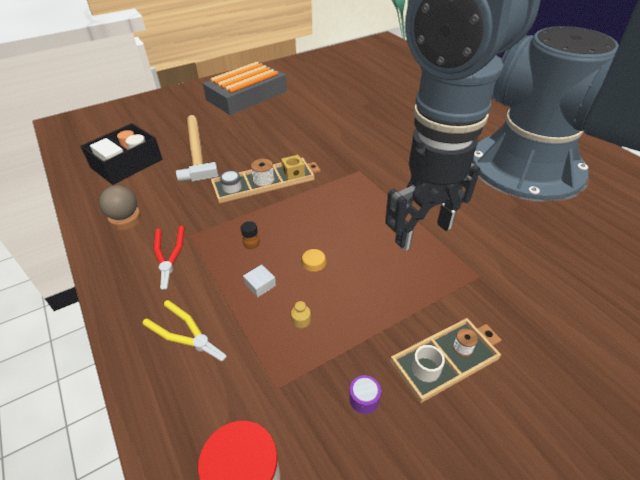

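View pics/s17.png

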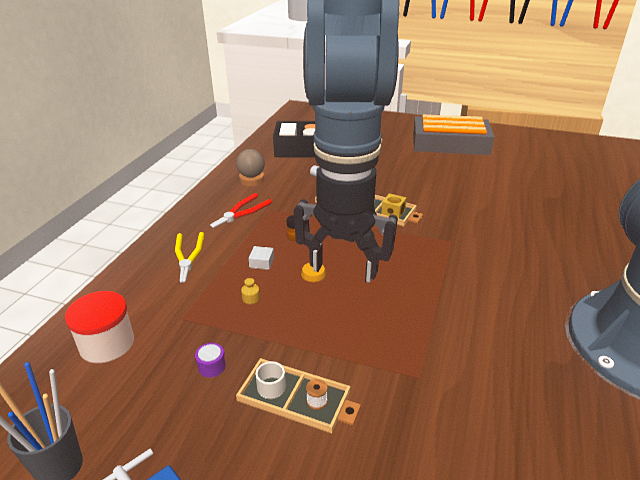

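```bash
python3 - <<'E'
from m import *
def loc(p,c,a): return np.round((R.from_euler('z',-a,degrees=True).apply(np.r_[p[:2]-c,0]))[:2]*1000,1)
t2=np.array([.4991,.2735]);t3=np.array([.5371,-.2654])
print('collar',loc(px2w(S,428.8,358,.036),t2,-3.2),'ss',loc(px2w(S,467.2,336.8,.034),t2,-3.2))
for n,p,z in [('tin',(231.2,178),.034),('bs',(262.4,166),.048),('dom',(292.8,162),.038)]: print(n,loc(px2w(S,*p,z),t3,-10.3))
a=cv2.imread('pics/scene0.png').astype(int);b=cv2.imread('pics/s17b.png').astype(int)
for n,(x,y) in dict(jar=(250,235),blk=(260,280),wt=(301,315)).items(): print(n,np.abs(a-b)[y-20:y+20,x-20:x+20].mean())
E
```

```text
collar [36.8  0.7] ss [-35.   -1.3]
tin [69.2  7.3]
bs [0.1 9.8]
dom [-68.6   6. ]
jar 2.2310416666666666
blk 1.9233333333333333
wt 2.0547916666666666
```

```bash
python3 - <<'E'
from m import *
t3=np.array([.5326,-.264])
for n,p,z in [('tin',(337.2,185.2),.034),('bs',(365.2,187.2),.048),('dom',(394.8,198.8),.038)]: print(n,np.round(R.from_euler('z',10.3,degrees=True).apply(np.r_[px2w(D,*p,z)[:2]-t3,0])*1000,1))
for f,x,y,n in [('s17b.png',200,145,'a'),('s17.png',300,170,'b')]:
    pass
a=cv2.imread('pics/s17b.png')[145:205,205:325];b=cv2.imread('pics/s10.png')[175:230,310:430]
cv2.imwrite('pics/v18.png',np.vstack([cv2.resize(a,None,fx=5,fy=5),cv2.resize(b,None,fx=5,fy=5)]))
E
```

```text
tin [71.5 -2.2  0. ]
bs [ 2.1 -0.6  0. ]
dom [-67.8  -1.    0. ]
```

View pics/v18.png

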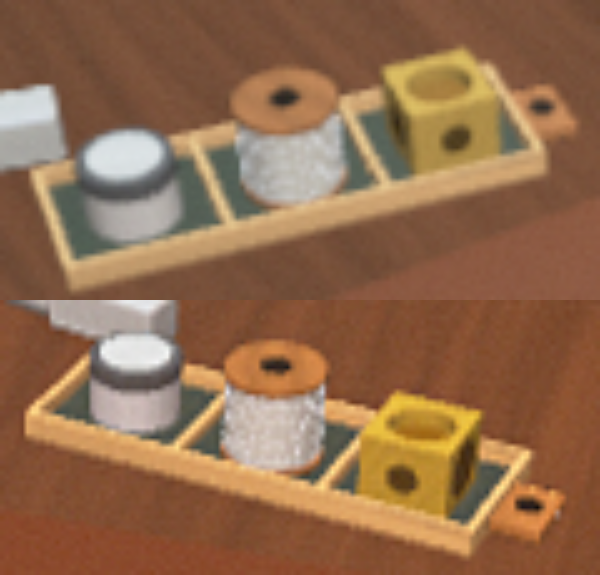

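All pieces stand flat within their wells, the side view puts them within 3 mm, and the robot is clear. Handing in.

```bash
python3 -c "
from cell import job,observe
print(observe()['t']);job.close_job()"
```

```text
21.85
the job is handed in; nothing more can be done
```

Both kits are made up, and I handed the job in at t ≈ 22 s of the 106 s allowed.

- **Three-well tray:** the doming block is next to the pull tab, the large spool is in the middle and the solder tin is in the far well.
- **Two-well tray:** the small spool is next to the pull tab and the collar is in the other well.

**Last checks:**
- **Uprightness:** the pictures show all five pieces upright and flat on their well floors.
- **Two-well tray:** from the scene camera, the two pieces are within about 2 mm of their well centres.
- **Three-well tray:** the two cameras disagreed. The side camera gave offsets of at most about 2 mm, while the scene camera gave y offsets of 6 to 10 mm. A later enlarged crop showed my scene reading of the large spool was over 1 px off (about 3 mm). Both sets of numbers are well within the 24 mm limit.
- **Left in place:** the scene images around the steel block, jar and weight are unchanged from the start. The purple look-alike was not touched.
- **Robot:** the gripper is empty, about 0.13 m above the bench, and touching nothing.

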